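# Unhook a spring scale and two pulleys and put them away in the kit tray

### The arm

A 6-joint arm with a two-finger parallel gripper is mounted at the origin on the work surface. World frame = base frame: x ahead of the robot, y to its left, z up, the work surface at z = 0. Lengths are in m, angles in degrees, forces in N, time in s.
With the tool pointing down it reaches from about 0.4 to 0.825 m from the base axis. Payload 7 kg.
Tool frame: the origin (TCP) lies between the finger pads; the fingertips stand 19 mm ahead of it and the grasp point (between the pads) is the TCP; z points along the fingers, y is the line along which they close (so a half turn about z gives the same grasp; the last joint's range is limited). The gripper opens to 88 mm and grips with 3 to 60 N. Pads are 19 mm wide; open, the fingers measure 130 mm over their backs; the gripper's body (78 mm by 193 mm) begins 47 mm behind the grasp point.
Start: joints at [-48.065, 20.546, 0.682, 0, -70.136, -16.507], TCP at [0.29, -0.61, 0.246] pointing down, gripper open.
Joint ranges: [-176.03, 176.03], [-82.01, 121.73], [-58.28, 71.71], [-173.87, 95.51], [-174.79, -0.11], [-173.66, 173.66]. Speed limits (degrees/s): [136.94, 136.94, 172.46, 180, 180, 180].

### API

Orientations are given as [roll, pitch, yaw] about the fixed x, y, z axes, in that order (R = Rz(yaw) Ry(pitch) Rx(roll)).
In Python, from plant import r gives the robot as it stands. The module is installed in compiled form; this text tells all that it offers.
- The arm moves only by the shell command python3 -m pendant 'ROWS' [OPENING] [FORCE]. ROWS is JSON, a list of rows, each a list of 6 numbers: the shift along the tool's x, y, z in mm, then the turn, a rotation vector about the tool's x, y, z in rad. In form: [[tx, ty, tz, wx, wy, wz], ...]. A call has 1 to 20 rows; each row is the pose to reach, as a shift and turn from the pose commanded when the call began, along the tool's axes at that moment; what a row does not reach only later rows make up. A row lasts 1/8 s, in which the tool goes at most 62.5 mm and 10.7 degrees, less where a joint would pass 70% of its speed; a pose out of reach is approached as far as the arm can. A call with a gripper value outside its range is refused whole. OPENING is the finger opening in mm, from 0 to 87.6, set as the call begins (- or left out, the last holds). The fingers move at their own pace and stop on an object; FORCE is the grip in N (left out, the last holds). Time passes only in rows, so rows that repeat a pose let the fingers close. It gives the time, the measured TCP pose, the force, the opening and the grip force at its end, in the units of the state.
- r.get_state(): the state, without advancing time (a new reading comes with each control period).
- r.capture(name): name is "side" or "top" or "wrist"; returns the picture (480x640x3 uint8, red, green, blue); there is no depth.
- r.camera_params(name): a dict with "mtx" (3x3 intrinsics, pixels), "rvec" (rotation vector, rad) and "tvec" (3), from world to camera coordinates, as OpenCV has them; the wrist camera has in their place "mount" (4x4, takes a point from camera to tool coordinates, whose origin is the TCP and whose axes are the flange's). Camera axes: x right, y down, z forward; pixel columns grow to the right and rows downward; lengths in m; the calibration is good to about 2 mm. A picture is of the moment at which its call begins: read the wrist's pose just before it. camera_params takes no time and is no camera call.
- r.close_job(): hands the job in; it is judged then, once.
The state is a dict: "time_s": time; "joints": joint angles; "qd": joint speeds; "joint_torque": joint torques, N m; "tcp_pos": TCP position; "eef_rot": TCP orientation; "contact_force": force on the tool from outside, world axes, zero at the start; "moment": the same for the moment, N m; "gripper_width": finger opening in m; "gripper_force": force on a finger pad.
Only numpy, scipy, OpenCV 4.12 (cv2) and the standard library are available. Lean on these libraries where they do the work, as an engineer would, in place of code of your own. Each camera call takes 0.05 s, during which the arm holds its last target. There are 200 camera calls.

### The job

The class has left the spring scale, the single pulley and the tandem pulley hooked together in a chain on the bench: unhook them, turning each eye off its hook without wrenching, and lay the three parts flat in the grey kit tray, one to a bay, whichever bay you like. Set them down rather than drop them, and leave the other things on the bench where they are.

Things in the scene. Friction and masses are not known exactly. Their poses are not given: they have to be found in the camera images.
- scale_mid (a point): Spring scale (hand-held pull kind): oblong white case with black ends, 100 long x 28 wide x 26 mm high, lying flat, 0.11 kg. Point: centre of the case, 13 mm above its underside. x axis: along the case to its hook; y across; z up. A hanging eye sticks out 26 mm at the -x end. At the start the single pulley's eye is on its hook.
- scale_hook (a point): Bend centre of the scale's hook, 74 mm from the case centre along x, 13 mm up; same axes. Rigid open hook of 5 mm wire lying level; bend 13 mm in radius (to mid-wire): far apex 13 mm on along +x, body 24 mm back along -x, neck on the -y side, free tip on the +y side, 13 mm out and 3 mm back along -x (wire ends 5.5 mm back). An eye comes off over this tip, on that side.
- single_mid (a point): Single pulley block: a black sheave between two aluminium cheek plates, lying on a cheek; body 52 long x 40 wide x 26 mm high, long sides flat and parallel, 0.15 kg, all rigid. Point: body centre, 13 mm above its underside. x axis: from its eye end to its hook end; y across; z up. At the start its eye is on the scale's hook and the tandem's eye is on its hook.
- single_eye (a point): Centre of the single's eye, 40 mm from its body centre along -x; same axes. Closed rigid ring standing upright in the xz plane: 16 mm inside, 24 mm outside, 4 mm wire, 13 mm up. Lifting alone does not free it: turn the part about the hook's bend centre, some 85 degrees to the tip's side, the eye riding round the wire, then slip the eye back off the tip.
- single_hook (a point): Bend centre of the single's hook, 50 mm from its body centre along +x, 13 mm up; same axes. Rigid open hook of 5 mm wire lying level; bend 13 mm in radius (to mid-wire): far apex 13 mm on along +x, body 24 mm back along -x, neck on the +y side, free tip on the -y side, 13 mm out and 3 mm back along -x (wire ends 5.5 mm back). An eye comes off over this tip, on that side.
- tandem_mid (a point): Tandem pulley block: two black sheaves in line between aluminium cheek plates, lying on a cheek; body 84 long x 40 wide x 26 mm high, long sides flat and parallel, 0.23 kg, all rigid. Point: body centre, 13 mm above its underside. x axis: from its eye end to its hook end; y across; z up. Its own hook, reaching 40 mm beyond the body, holds nothing.
- tandem_eye (a point): Centre of the tandem's eye, 56 mm from its body centre along -x; same axes, made like the single's eye. At the start it is on the single pulley's hook and comes off in the same way.
- scale: The spring scale as a whole (origin in the middle of the hooked chain: 131 mm from the case centre along +x, at its underside; only for its motion).
- single: The single pulley as a whole (origin under its eye, at its underside).
- tandem: The tandem pulley as a whole (origin under its eye, at its underside).
- tray: Grey kit tray, fixed to the table: 208 (x) x 292 (y) x 35 mm high, 4 mm walls and 4 mm floor; two dividers as high as the walls part it into three equal bays side by side along y, each 200 long (x) x 92 mm wide (y). Origin: centre of its underside.
- bay_a (a point): Centre of the floor of the bay at the tray's -y end (floor top, 4 mm over the table), x along the bay.
- bay_b (a point): Centre of the floor of the middle bay.
- bay_c (a point): Centre of the floor of the bay at the tray's +y end.
- mass_big_c (a point): Bystander: brass hooked mass standing upright, 33 mm across, 60 mm high with its hook. Point: 20 mm up on its axis.
- mass_small_c (a point): Bystander: smaller brass hooked mass, 28 mm across, 52 mm high with its hook. Point: 16 mm up on its axis.
- hanger_c (a point): Bystander: brass mass hanger with a steel disc, 38 mm across, stem 50 mm high. Point: 20 mm up on its axis.
- calculator_c (a point): Bystander: black calculator, 82 (x) x 150 (y) x 14 mm, lying flat. Point: its centre.
- beaker_c (a point): Bystander: glass beaker, 54 mm across, 65 mm high. Point: half-way up its axis.
- bottle_c (a point): Bystander: white plastic bottle, 40 mm across, 75 mm high. Point: half-way up its axis.
Not all that is in view belongs to the job. Leave any red look-alike of the tandem alone. What is shaped like the scale but blue is not meant.

How it is judged:
By the outcome, as a careful person would: the job done as asked, in the order asked, and still so for the second after the job is handed in, with the robot touching nothing.
It also fails if it takes over 72 s, if anything falls off the work surface, if the arm or the gripper's body presses on something with over 40 N, if the wrist force passes 120 N, or if a joint passes its speed limit or range.

## Working session

There is one attempt and no reset: what is moved stays moved. The work goes in short steps, Python scripts to look and compute and a shell command to move; the robot and the scene stay as the last step left them, time stands still between calls to the robot, and variables do not carry over. Pictures are saved under pics/ and viewed, at most 10 in all, crops included, and the job is handed in when it is done.

```bash
mkdir -p pics; python3 - <<'E'
from plant import r
import cv2
print(r.get_state())
for n in("top","side"):
    p=r.camera_params(n);print(n,p)
    cv2.imwrite(f"pics/{n}0.png",r.capture(n)[:,:,::-1])
print(r.camera_params("wrist"))
E
```

```text
{'time_s': 0.0, 'joints': array([-4.80637796e+01,  2.05915069e+01,  6.32870251e-01, -2.02011027e-02,
       -7.01353917e+01, -1.65060377e+01]), 'qd': array([-0.1492424 , -0.03669444, -0.00971581,  0.07426995, -0.01568574,
        0.02904187]), 'joint_torque': array([ 1.26032542e-04, -5.82731152e+01,  2.93050522e+01,  6.99721053e+00,
        6.77369404e-03, -1.16172278e-04]), 'tcp_pos': array([ 0.28962086, -0.60919493,  0.24461473]), 'eef_rot': array([ 1.79904451e+02, -8.50998573e-03, -1.54576690e+02]), 'contact_force': array([ 0.86358898,  0.00394291, -0.01580671]), 'moment': array([-0.03194343,  0.00245262, -0.00010294]), 'gripper_force': 0.0, 'gripper_width': 0.08768961687760235}
top {'mtx': array([[618.38064307,   0.        , 312.31321336],
       [  0.        , 618.38064307, 234.52421223],
       [  0.        ,   0.        ,   1.        ]]), 'rvec': array([ 2.18240347, -2.16134454,  0.07050927]), 'tvec': array([-0.02474441,  0.47748299,  1.36233691])}
side {'mtx': array([[472.53329101,   0.        , 325.43457062],
       [  0.        , 472.53329101, 238.82576147],
       [  0.        ,   0.        ,   1.        ]]), 'rvec': array([ 0.26384076, -2.6542998 ,  1.47294103]), 'tvec': array([0.46857729, 0.10522833, 0.96204429])}
{'mtx': array([[348.33479736,   0.        , 321.70106314],
       [  0.        , 348.33479736, 234.31704403],
       [  0.        ,   0.        ,   1.        ]]), 'mount': array([[ 9.84840340e-04, -9.68416086e-01, -2.49337753e-01,
         6.76244609e-02],
       [ 9.99998966e-01,  1.21491976e-03, -7.68870782e-04,
        -9.93321655e-04],
       [ 1.04751219e-03, -2.49336738e-01,  9.68416281e-01,
        -1.38627758e-01],
       [ 0.00000000e+00,  0.00000000e+00,  0.00000000e+00,
         1.00000000e+00]])}
```

View pics/top0.png

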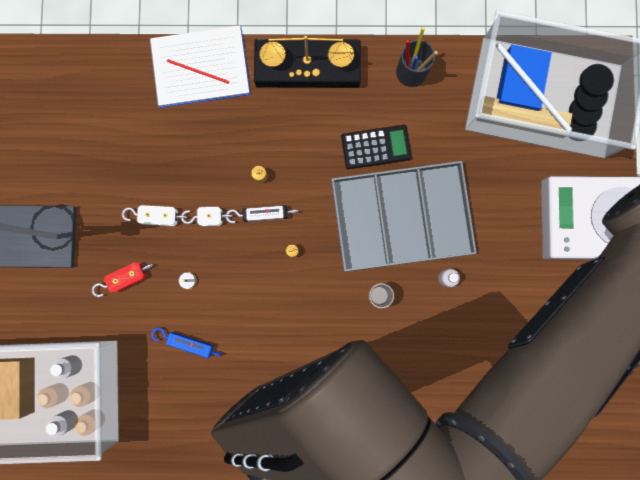

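```bash
cat > h.py <<'E'
import numpy as np,cv2
from plant import r
from scipy.spatial.transform import Rotation as R
def cam(n):
    p=r.camera_params(n);M=np.eye(4)
    if n=="wrist":
        s=r.get_state();T=np.eye(4);T[:3,:3]=R.from_euler('xyz',s['eef_rot'],degrees=True).as_matrix();T[:3,3]=s['tcp_pos']
        return p['mtx'],T@p['mount']
    M[:3,:3]=cv2.Rodrigues(p['rvec'])[0];M[:3,3]=p['tvec'];return p['mtx'],np.linalg.inv(M)
def unproj(c,px,z):
    K,T=c;d=T[:3,:3]@np.linalg.inv(K)@[px[0],px[1],1];o=T[:3,3];return o+d*(z-o[2])/d[2]
def proj(c,P):
    K,T=c;q=K@(np.linalg.inv(T)@np.append(P,1))[:3];return q[:2]/q[2]
E
python3 - <<'E'
from h import *
c=cam("top");np.set_printoptions(precision=4,suppress=True)
print(c[1][:3,3])
for n,p,z in [("tandem",(157,215),.026),("single",(209,216),.026),("scale",(265,213),.026),("tr1",(332,178),.035),("tr2",(463,163),.035),("tr3",(476,254),.035),("tr4",(345,271),.035),("big",(259,173),.04),("small",(292,251),.03),("hang",(188,281),.02),("red",(124,277),.026),("blue",(189,344),.026),("beaker",(381,295),.06),("bottle",(450,278),.07),("calc",(376,146),.014)]: print(n,unproj(c,p,z))
im=cv2.imread("pics/top0.png")
cv2.imwrite("pics/crop0.png",cv2.resize(im[165:265,110:310],None,fx=4,fy=4,interpolation=cv2.INTER_CUBIC))
E
```

```text
[ 0.3655 -0.0435  1.3961]
tandem [0.5179 0.3279 0.026 ]
single [0.5166 0.2111 0.026 ]
scale [0.5244 0.0859 0.026 ]
tr1 [ 0.6029 -0.0629  0.035 ]
tr2 [ 0.6388 -0.3534  0.035 ]
tr3 [ 0.4368 -0.3799  0.035 ]
tr4 [ 0.3967 -0.093   0.035 ]
big [0.6121 0.0994 0.04  ]
small [0.4398 0.0243 0.03  ]
hang [0.3713 0.2556 0.02  ]
red [0.3787 0.3972 0.026 ]
blue [0.2332 0.2484 0.026 ]
beaker [ 0.3454 -0.1696  0.06  ]
bottle [ 0.3832 -0.3155  0.07  ]
calc [ 0.6806 -0.1622  0.014 ]
```

View pics/crop0.png

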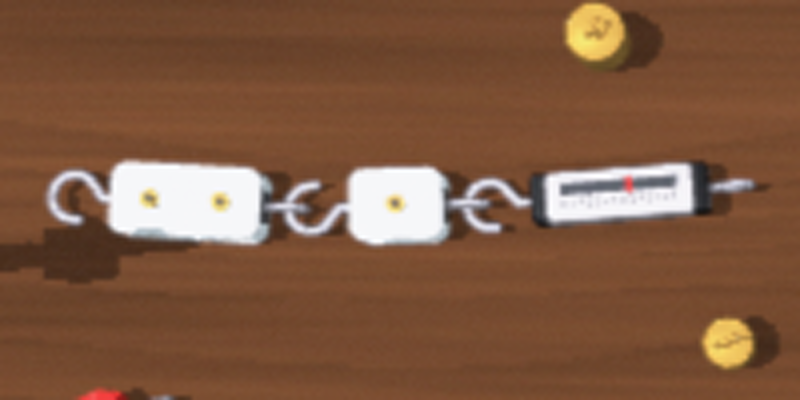

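View pics/side0.png

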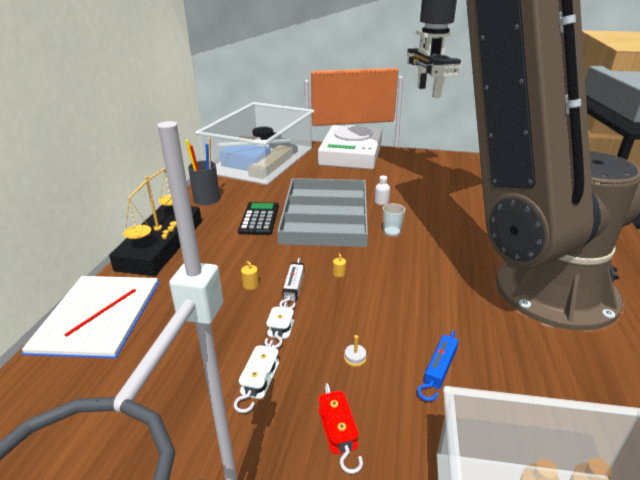

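```bash
python3 - <<'E'
from h import *
np.set_printoptions(precision=4,suppress=True)
c=cam("top");C0=lambda u,v:(110+u/4,165+v/4)
P={}
for n,p,z in [("t_eyeend",(268,208),.026),("t_L",(110,200),.026),("t_TL",(116,162),.026),("t_TR",(262,168),.026),("t_BL",(112,232),.026),("t_BR",(262,240),.026),("s_TL",(352,168),.026),("s_TR",(442,168),.026),("s_BL",(352,238),.026),("s_BR",(445,238),.026),("s_scr",(395,203),.026),("t_scr1",(150,199),.026),("t_scr2",(221,202),.026),("singlehook_apex",(290,210),.013),("scalehook_apex",(466,207),.013),("sc_L",(533,198),.026),("sc_R",(708,187),.026),("sc_red",(628,185),.026)]:
    print(n,unproj(c,C0(*p),z))
s=cam("side");print("side cam",s[1][:3,3],s[1][:3,2]); print([proj(s,[.52,y,.026]) for y in(.33,.21,.09)])
E
```

```text
t_eyeend [0.5137 0.2828 0.026 ]
t_L [0.5175 0.3717 0.026 ]
t_TL [0.5389 0.3691 0.026 ]
t_TR [0.5362 0.2868 0.026 ]
t_BL [0.4995 0.37   0.026 ]
t_BR [0.4957 0.2857 0.026 ]
s_TL [0.5366 0.2363 0.026 ]
s_TR [0.5371 0.1858 0.026 ]
s_BL [0.4973 0.2353 0.026 ]
s_BR [0.4978 0.1832 0.026 ]
s_scr [0.5172 0.2117 0.026 ]
t_scr1 [0.5182 0.3493 0.026 ]
t_scr2 [0.5169 0.3093 0.026 ]
singlehook_apex [0.5141 0.2734 0.013 ]
scalehook_apex [0.5167 0.1739 0.013 ]
sc_L [0.5206 0.1345 0.026 ]
sc_R [0.5276 0.0368 0.026 ]
sc_red [0.5284 0.0815 0.026 ]
side cam [0.311  0.8379 0.5978] [ 0.1658 -0.8321 -0.5292]
[array([259.5069, 363.078 ]), array([280.1017, 314.4335]), array([296.4103, 275.913 ])]
```

```bash
cat >> h.py <<'E'
def rows(cmd,tgts):
    "cmd,tgts: x,y,z mm, yaw deg, tool down"
    x,y,z,w=cmd;a=np.radians(w);X=np.array([np.cos(a),np.sin(a)]);Y=np.array([np.sin(a),-np.cos(a)])
    for t in tgts:
        d=np.array(t[:2])-[x,y];print([int(round(d@X)),int(round(d@Y)),int(round(z-t[2])),0,0,round(-np.radians(t[3]-w),3)],t)
def snap(n,name,box=None,f=1):
    s=r.get_state();c=cam(n);im=r.capture(n)[:,:,::-1].copy();cv2.imwrite(f"pics/raw_{name}.png",im)
    return c,im
E
python3 - <<'E'
from h import *
rows((290,-610,246,-154.57),[(518,329,150,-92)])
E
```

```text
[-609, 750, 96, 0, 0, np.float64(-1.092)] (518, 329, 150, -92)
```

```bash
python3 -m pendant '[[-100,150,0,0,0,-0.2],[-609,750,96,0,0,-1.092],[-609,750,96,0,0,-1.092],[-609,750,96,0,0,-1.092],[-609,750,96,0,0,-1.092],[-609,750,96,0,0,-1.092],[-609,750,96,0,0,-1.092],[-609,750,96,0,0,-1.092],[-609,750,96,0,0,-1.092],[-609,750,96,0,0,-1.092],[-609,750,96,0,0,-1.092],[-609,750,96,0,0,-1.092],[-609,750,96,0,0,-1.092],[-609,750,96,0,0,-1.092],[-609,750,96,0,0,-1.092],[-609,750,96,0,0,-1.092],[-609,750,96,0,0,-1.092],[-609,750,96,0,0,-1.092],[-609,750,96,0,0,-1.092]]' 60 20
python3 - <<'E'
from h import *
c,im=snap("wrist","w1")
s=r.get_state();print(s['tcp_pos'],s['eef_rot'],s['joints'])
for n,P in [("t",(.5175,.3285,.026)),("s",(.5172,.2105,.026)),("sc",(.5245,.086,.026))]: 
    q=proj(c,P);print(n,q);cv2.circle(im,tuple(int(v) for v in q),3,(0,0,255),1)
cv2.imwrite("pics/w1.png",im)
E
```

```text
time_s: 2.48
tcp_pos: [0.5176, 0.3282, 0.1499]
eef_rot: [180.0, 0.0, -92.1]
contact_force: [-0.2, -0.5, -0.1]
gripper_width: 0.06
gripper_force: 0.0
[0.51774043 0.32830196 0.15001764] [-1.79987942e+02  2.10851291e-02 -9.20595438e+01] [ 5.06086400e+01  1.91207924e+01 -1.47151801e+01 -3.85269663e-03
 -5.61399500e+01 -5.26660401e+01]
t [321.5643814  235.53316145]
s [316.0664702   71.19674551]
sc [ 296.04381389 -151.24352288]
```

View pics/w1.png

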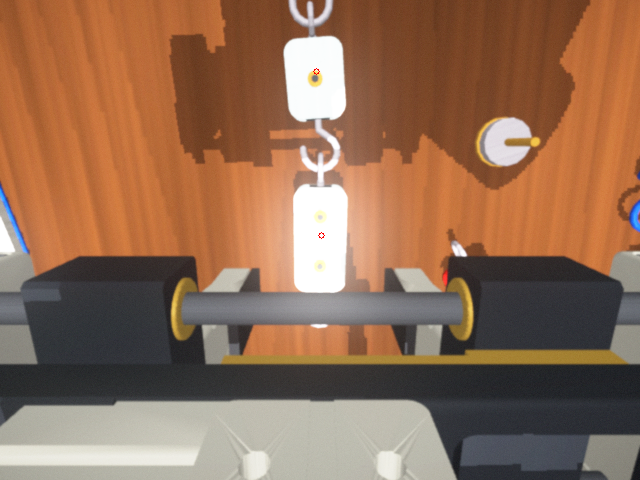

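```bash
python3 - <<'E'
from h import *
c=cam("wrist");np.set_printoptions(precision=4,suppress=True)
for n,p,z in [("t1",(320,216),.026),("t2",(320,266),.026),("tTop",(320.5,184),.026),("tBot",(319.5,292),.026),("s",(315,78),.026),("sTop",(314,37),.026),("sBot",(317,121),.026),("apexS",(320,171),.013)]: print(n,unproj(c,p,z))
rows((518,329,150,-92),[(517.5,329,22,-92)])
E
```

```text
t1 [0.5183 0.3131 0.026 ]
t2 [0.5198 0.3537 0.026 ]
tTop [0.5171 0.2887 0.026 ]
tBot [0.521 0.376 0.026]
s [0.5183 0.2149 0.026 ]
sTop [0.5179 0.1891 0.026 ]
sBot [0.518  0.2436 0.026 ]
apexS [0.5172 0.28   0.013 ]
[0, 0, 128, 0, 0, np.float64(-0.0)] (517.5, 329, 22, -92)
```

```bash
python3 -m pendant '[[0,0,60,0,0,0],[0,0,100,0,0,0],[0,0,120,0,0,0],[0,0,128,0,0,0],[0,0,128,0,0,0]]'
python3 -m pendant '[[0,0,0,0,0,0],[0,0,0,0,0,0],[0,0,0,0,0,0],[0,0,0,0,0,0],[0,0,0,0,0,0],[0,0,-1,0,0,0],[0,0,-3,0,0,0],[0,0,-3,0,0,0]]' 30 25
python3 - <<'E'
from h import *
import numpy as np
px,py=517.2,263;cx,cy=518,329
T=[]
for k in range(1,13):
    th=-85*k/12;a=np.radians(th);d=np.array([cx-px,cy-py]);T.append((px+d[0]*np.cos(a)-d[1]*np.sin(a),py+d[0]*np.sin(a)+d[1]*np.cos(a),25,-92+th))
rows((518,329,25,-92),T)
E
```

```text
time_s: 3.15
tcp_pos: [0.518, 0.329, 0.0219]
eef_rot: [-180.0, 0.0, -92.0]
contact_force: [-0.5, 0.1, 0.2]
gripper_width: 0.0602
gripper_force: 0.0
time_s: 4.15
tcp_pos: [0.5175, 0.329, 0.0243]
eef_rot: [180.0, -0.0, -92.0]
contact_force: [-0.0, -0.1, -2.0]
gripper_width: 0.0398
gripper_force: 25.0
[0, -8, 0, 0, 0, np.float64(0.124)] (np.float64(526.1325399945488), np.float64(328.3976278564122), 25, -99.08333333333333)
[2, -16, 0, 0, 0, np.float64(0.247)] (np.float64(534.1287310208879), np.float64(326.7970067167922), 25, -106.16666666666667)
[4, -24, 0, 0, 0, np.float64(0.371)] (np.float64(541.8665168221506), np.float64(324.22256894203775), 25, -113.25)
[7, -31, 0, 0, 0, np.float64(0.495)] (np.float64(549.2277855162883), np.float64(320.71361152208925), 25, -120.33333333333333)
[11, -39, 0, 0, 0, np.float64(0.618)] (np.float64(556.1001724912456), np.float64(316.3236962348949), 25, -127.41666666666666)
[16, -45, 0, 0, 0, np.float64(0.742)] (np.float64(562.3787755720817), np.float64(311.11983206337567), 25, -134.5)
[22, -51, 0, 0, 0, np.float64(0.865)] (np.float64(567.967756279216), np.float64(305.18145235022286), 25, -141.58333333333334)
[28, -56, 0, 0, 0, np.float64(0.989)] (np.float64(572.7818027357105), np.float64(298.5992023035429), 25, -148.66666666666666)
[35, -60, 0, 0, 0, np.float64(1.113)] (np.float64(576.7474318933326), np.float64(291.47355536122797), 25, -155.75)
[43, -63, 0, 0, 0, np.float64(1.236)] (np.float64(579.8041111998328), np.float64(283.913279534281), 25, -162.83333333333331)
[51, -66, 0, 0, 0, np.float64(1.36)] (np.float64(581.905182585967), np.float64(276.0337771392897), 25, -169.91666666666669)
[59, -67, 0, 0, 0, np.float64(1.484)] (np.float64(583.0185746682533), np.float64(267.95532326287207), 25, -177.0)
```

```bash
python3 -m pendant '[[0,-4,0,0,0,0.062],[0,-8,0,0,0,0.124],[1,-12,0,0,0,0.186],[2,-16,0,0,0,0.247],[4,-24,0,0,0,0.371],[7,-31,0,0,0,0.495],[11,-39,0,0,0,0.618],[16,-45,0,0,0,0.742],[22,-51,0,0,0,0.865],[28,-56,0,0,0,0.989],[35,-60,0,0,0,1.113],[43,-63,0,0,0,1.236],[51,-66,0,0,0,1.36],[59,-67,0,0,0,1.484],[59,-67,0,0,0,1.484]]'
python3 - <<'E'
from h import *
c,im=snap("wrist","w2")
s=r.get_state();print(s['joints'])
cv2.imwrite("pics/w2.png",im)
E
```

```text
time_s: 6.02
tcp_pos: [0.5824, 0.2672, 0.0242]
eef_rot: [-180.0, -0.0, -177.0]
contact_force: [-0.2, 0.3, -2.6]
gripper_width: 0.0401
gripper_force: 25.0
[ 4.20864405e+01  2.94686471e+01 -1.75640641e+01 -3.95302838e-03
 -4.30024805e+01 -1.28987024e+02]
```

View pics/w2.png

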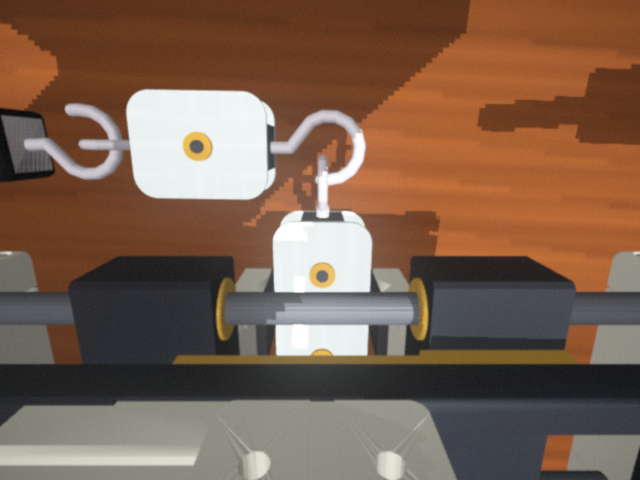

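```bash
python3 -m pendant '[[0,-3,0,0,0,0],[0,-6,0,0,0,0],[0,-9,0,0,0,0],[0,-12,0,0,0,0],[0,-14,0,0,0,0],[0,-14,0,0,0,0],[-4,-14,0,0,0,0],[-8,-14,0,0,0,0],[-14,-14,0,0,0,0],[-22,-14,0,0,0,0],[-30,-14,0,0,0,0],[-35,-14,0,0,0,0],[-35,-14,0,0,0,0]]'
python3 - <<'E'
from h import *
c,im=snap("wrist","w3")
cv2.imwrite("pics/w3.png",im[:300])
E
```

```text
time_s: 7.7
tcp_pos: [0.6187, 0.2557, 0.0244]
eef_rot: [-180.0, -0.0, -177.1]
contact_force: [0.5, -0.2, -3.7]
gripper_width: 0.0398
gripper_force: 25.0
```

View pics/w3.png

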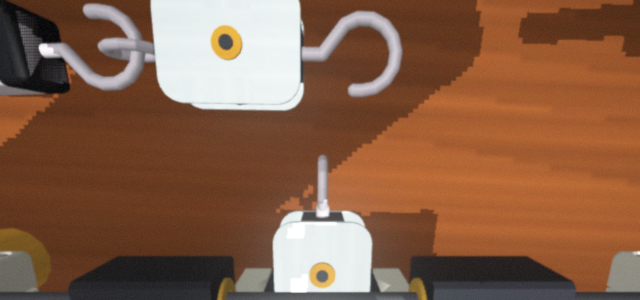

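```bash
python3 - <<'E'
from h import *
# commanded pose: 
a=np.radians(-177);X=np.array([np.cos(a),np.sin(a)]);Y=np.array([np.sin(a),-np.cos(a)])
p=np.array([583,268])-35*X-14*Y;print(p)
rows((p[0],p[1],25,-177),[(600,200,150,-175),(580,-222,250,-172.5)])
E
```

```text
[618.6847371  255.85094498]
[22, -55, -125, 0, 0, np.float64(-0.035)] (600, 200, 150, -175)
[64, -475, -225, 0, 0, np.float64(-0.079)] (580, -222, 250, -172.5)
```

```bash
python3 -m pendant '[[0,0,-20,0,0,0],[0,-5,-60,0,0,0],[10,-25,-100,0,0,0],[22,-55,-140,0,0,-0.03],[30,-100,-170,0,0,-0.05],[35,-150,-190,0,0,-0.06],[40,-205,-210,0,0,-0.07],[45,-260,-225,0,0,-0.08],[50,-315,-225,0,0,-0.08],[54,-370,-225,0,0,-0.08],[58,-420,-225,0,0,-0.08],[62,-455,-225,0,0,-0.08],[64,-475,-225,0,0,-0.08],[64,-475,-225,0,0,-0.08],[64,-475,-225,0,0,-0.08]]'
python3 - <<'E'
from h import *
c,im=snap("wrist","w4");np.save("w4c.npy",c[1])
t=cam("top")
# predicted tray rim from top estimate
C=np.array([.519,-.222]);a=np.radians(7.5);x=np.array([np.cos(a),np.sin(a)]);y=np.array([-np.sin(a),np.cos(a)])
for sx,sy in [(-1,-1),(-1,1),(1,1),(1,-1)]:
    P=C+sx*.104*x+sy*.146*y;print(proj(c,[*P,.035]),proj(t,[*P,.035]))
    q=proj(c,[*P,.035]);cv2.circle(im,tuple(int(v) for v in q),4,(0,0,255),1)
cv2.imwrite("pics/w4.png",im)
E
```

```text
time_s: 9.62
tcp_pos: [0.579, -0.2212, 0.2495]
eef_rot: [180.0, -0.0, -172.4]
contact_force: [-0.3, 0.5, -2.8]
gripper_width: 0.0393
gripper_force: 25.0
[171.44920446  35.21663681] [476.18997385 254.84594012]
[491.40460949  35.90558924] [344.00555609 270.92694518]
[467.14622216 253.50026346] [332.36433457 177.95444783]
[192.11472488 252.8516783 ] [462.87702304 161.95333071]
```

View pics/w4.png

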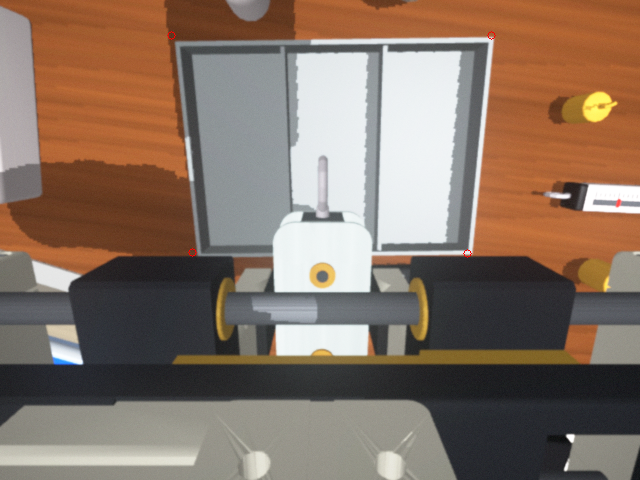

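```bash
python3 - <<'E'
from h import *
np.set_printoptions(precision=4,suppress=True)
c=(cam("wrist")[0],np.load("w4c.npy"))
Q=np.array([unproj(c,p,.035)[:2] for p in [(176,41),(493,38),(473,255),(193,257)]]);print(Q)
t=cam("top");U=np.array([unproj(t,p,.035)[:2] for p in [(476,254),(345,271),(332,178),(463,163)]])
M=np.array([(-.104,-.146),(-.104,.146),(.104,.146),(.104,-.146)])
for D in (Q,U):
    A=D-D.mean(0);H=M.T@A;th=np.arctan2(H[0,1]-H[1,0],H[0,0]+H[1,1]);print(D.mean(0),np.degrees(th), [np.linalg.norm(D[i]-D[i-1]) for i in range(4)])
# check held tandem: eye tip & screw location
for p,z in [((322,275),.25+.004),((322,212),.254)]: print(unproj(c,p,z))
E
```

```text
[[ 0.4392 -0.3761]
 [ 0.3983 -0.0889]
 [ 0.6039 -0.0571]
 [ 0.6457 -0.3521]]
[ 0.5218 -0.2185] 7.962744665464138 [np.float64(0.20788703481338966), np.float64(0.29001889322037816), np.float64(0.2079875448649916), np.float64(0.2978874621740592)]
[ 0.5188 -0.2223] 7.630421285929212 [np.float64(0.20374551671398694), np.float64(0.28971349486416703), np.float64(0.20844130854254744), np.float64(0.29276665425555504)]
[ 0.5638 -0.2244  0.254 ]
[ 0.5378 -0.2279  0.254 ]
```

```bash
python3 - <<'E'
from h import *
rows((580,-222,250,-172.5),[(524.4,-316.7,80,-172.2)])
E
```

```text
[67, -87, 170, 0, 0, np.float64(-0.005)] (524.4, -316.7, 80, -172.2)
```

```bash
python3 -m pendant '[[25,-30,20,0,0,0],[50,-60,60,0,0,0],[67,-87,110,0,0,-0.005],[67,-87,150,0,0,-0.005],[67,-87,170,0,0,-0.005],[67,-87,170,0,0,-0.005]]'
python3 - <<'E'
from h import *
c,im=snap("wrist","w5");np.save("w5c.npy",c[1])
cv2.imwrite("pics/w5.png",im[:300])
E
```

```text
time_s: 10.42
tcp_pos: [0.5233, -0.3159, 0.078]
eef_rot: [179.9, -0.2, -172.1]
contact_force: [-0.6, -0.4, -2.2]
gripper_width: 0.0397
gripper_force: 25.0
```

View pics/w5.png

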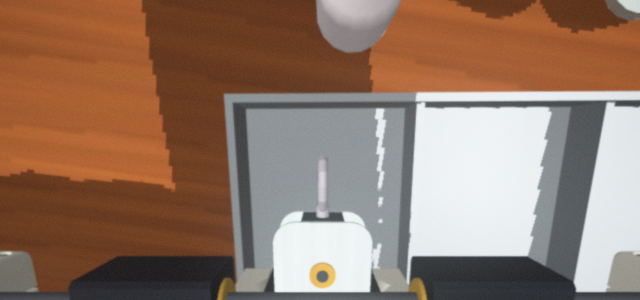

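```bash
python3 -m pendant '[[0,1,15,0,0,0],[0,1,30,0,0,0],[0,1,42,0,0,0],[0,1,49,0,0,0],[0,1,52,0,0,0],[0,1,54,0,0,0],[0,1,54,0,0,0]]'
python3 -m pendant '[[0,0,0.5,0,0,0],[0,0,0.5,0,0,0]]'
```

```text
time_s: 11.35
tcp_pos: [0.524, -0.3161, 0.0266]
eef_rot: [-180.0, 0.0, -172.1]
contact_force: [-3.3, 1.2, 3.9]
gripper_width: 0.0399
gripper_force: 25.0
time_s: 11.6
tcp_pos: [0.524, -0.3161, 0.0265]
eef_rot: [-180.0, 0.0, -172.1]
contact_force: [-4.8, 3.2, 9.4]
gripper_width: 0.0401
gripper_force: 25.0
```

```bash
python3 -m pendant '[[0,0,0,0,0,0],[0,0,0,0,0,0],[0,0,0,0,0,0],[0,0,-8,0,0,0],[0,0,-25,0,0,0],[0,0,-60,0,0,0],[0,0,-110,0,0,0],[0,0,-145,0,0,0]]' 45 10
python3 - <<'E'
from h import *
rows((524.3,-315.7,170.5,-172.2),[(518,212,150,-90)])
c,im=snap("wrist","w6");cv2.imwrite("pics/w6.png",im)
E
```

```text
time_s: 12.6
tcp_pos: [0.5246, -0.3163, 0.174]
eef_rot: [-179.9, 0.2, -172.1]
contact_force: [-0.3, -1.5, -0.6]
gripper_width: 0.0452
gripper_force: 0.0
[-65, 524, 20, 0, 0, np.float64(-1.435)] (518, 212, 150, -90)
```

View pics/w6.png

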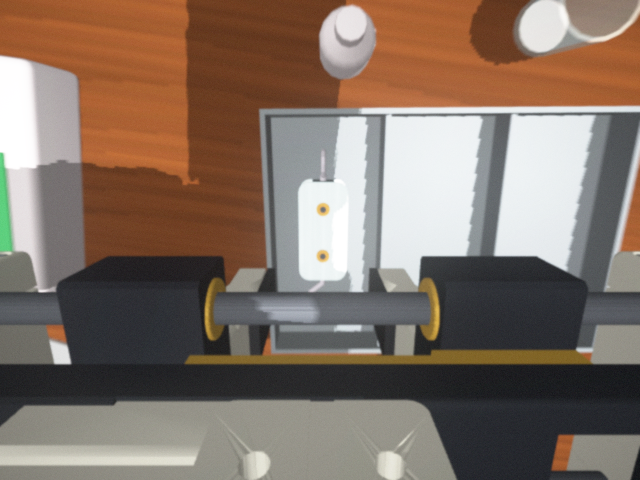

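```bash
python3 -m pendant '[[-10,40,-10,0,0,-0.1],[-20,100,-30,0,0,-0.28],[-30,155,-30,0,0,-0.45],[-40,210,-30,0,0,-0.6],[-45,265,-30,0,0,-0.78],[-50,320,-30,0,0,-0.95],[-55,375,-30,0,0,-1.1],[-60,430,-30,0,0,-1.25],[-65,480,-30,0,0,-1.4],[-65,524,-30,0,0,-1.435],[-65,524,-30,0,0,-1.435],[-65,524,-30,0,0,-1.435]]' 60
python3 - <<'E'
from h import *
np.set_printoptions(precision=4,suppress=True)
def blobs(tag,im,c,mask,z,amin):
    n,l,st,ce=cv2.connectedComponentsWithStats(mask.astype(np.uint8))
    for i in range(1,n):
        if st[i,4]>=amin:
            cs,_=cv2.findContours((l==i).astype(np.uint8),0,2);re=cv2.minAreaRect(max(cs,key=len))
            print(tag,st[i],np.round(re[0],1),np.round(re[1],1),round(re[2],1),unproj(c,re[0],z))
for n in("wrist","top"):
    c,im=snap(n,"a7"+n);b,g,rr=[im[:,:,k].astype(int) for k in range(3)]
    wh=(np.minimum(np.minimum(b,g),rr)>170);au=(rr>150)&(g>100)&(b<90)&(rr-b>110)&(g>.6*rr)
    if n=="wrist": wh[250:]=0;au[250:]=0
    else: wh[:160]=0;wh[300:]=0;wh[:,320:]=0;au[:160]=0;au[300:]=0;au[:,320:]=0
    blobs(n+" white",im,c,wh,.026,40 if n=="top" else 300);blobs(n+" gold",im,c,au,.026,3 if n=="top" else 15)
E
```

```text
time_s: 14.15
tcp_pos: [0.5167, 0.2119, 0.2007]
eef_rot: [-180.0, 0.0, -89.9]
contact_force: [0.0, 0.6, 0.3]
gripper_width: 0.0598
gripper_force: 0.0
wrist white [ 290   23   42  108 2842] [310.6  76.4] [105.7  33.6] 85.0 [0.526  0.0887 0.026 ]
wrist white [   0  131   53  119 3518] [ 26. 190.] [118.  52.] 90.0 [0.7825 0.1838 0.026 ]
wrist white [ 297  140   47  110 3152] [320.  194.5] [109.  46.] 90.0 [0.5181 0.1872 0.026 ]
wrist gold [394   0  39  14 330] [413.    6.5] [13. 38.] 90.0 [0.4443 0.0372 0.026 ]
wrist gold [141  44   7  24  50] [143.8  55.7] [23.1  4.6] 84.6 [0.6628 0.0734 0.026 ]
wrist gold [329  65  12  28 201] [334.5  78.5] [27. 11.] 90.0 [0.5061 0.0903 0.026 ]
wrist gold [ 179   71   54   47 1612] [205.  92.] [45.3 50.7] 77.1 [0.6148 0.101  0.026 ]
wrist gold [168  73   7   8  20] [171.4  77.4] [6.  6.6] 36.9 [0.6418 0.0898 0.026 ]
wrist gold [278 104  19   8  93] [287.  107.5] [18.  7.] 0.0 [0.5462 0.1132 0.026 ]
wrist gold [331 105   8   7  49] [334.5 108. ] [6. 7.] 90.0 [0.5058 0.1135 0.026 ]
wrist gold [576 108   6  12  21] [578.8 113.8] [ 4.2 10.9] 23.2 [0.2975 
[... 4363 characters left out ...]
5.] 90.0 [0.6581 0.236  0.026 ]
wrist gold [453 247  21   3  38] [463. 248.] [ 2. 20.] 90.0 [0.3839 0.2373 0.026 ]
top white [205 207  16  18 253] [212.5 215.5] [17. 15.] 90.0 [0.5178 0.2033 0.026 ]
top white [248 208   5  12  43] [250.  213.5] [11.  4.] 90.0 [0.523  0.1194 0.026 ]
top white [ 36 218  31  36 252] [ 49.8 236.5] [43.5  7.4] 50.0 [0.4675 0.5672 0.026 ]
top white [179 273  16  16 164] [186.5 280.5] [15. 15.] 90.0 [0.3724 0.2577 0.026 ]
top white [ 92 284  15  13  49] [ 97.9 289.2] [11.6 13. ] 26.6 [0.3511 0.4545 0.026 ]
top gold [258 166   3   2   5] [259.  166.5] [1. 2.] 90.0 [0.6294 0.1011 0.026 ]
top gold [292 251   6   5  12] [295. 253.] [2.8 5.7] 45.0 [0.4357 0.0178 0.026 ]
```

```bash
python3 - <<'E'
from h import *
np.set_printoptions(precision=4,suppress=True)
im=cv2.imread("pics/raw_a7wrist.png");c=cam("wrist")
m=(im.min(2)>150).astype(np.uint8);m[270:]=0
m=cv2.morphologyEx(m,cv2.MORPH_OPEN,np.ones((13,13)))
n,l,st,ce=cv2.connectedComponentsWithStats(m)
for i in range(1,n):
    cs,_=cv2.findContours((l==i).astype(np.uint8),0,2);re=cv2.minAreaRect(cs[0]);print(st[i],re,unproj(c,re[0],.026))
cv2.imwrite("pics/w7.png",im[:280,200:440])
E
```

```text
[ 300   24   31  106 2073] ((315.0, 76.5), (105.0, 30.0), 90.0) [0.5223 0.0881 0.026 ]
[   0  133   55  137 4832] ((27.0, 201.0), (136.0, 54.0), 90.0) [0.7837 0.1926 0.026 ]
[ 297  195   47   58 2601] ((320.0, 223.5), (57.0, 46.0), 90.0) [0.5182 0.2133 0.026 ]
```

View pics/w7.png

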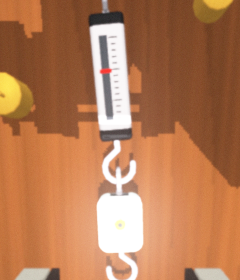

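```bash
python3 -m pendant '[[0,0,50,0,0,0],[0,0,110,0,0,0],[0,0,150,0,0,0],[0,0,170,0,0,0],[0,0,178,0,0,0],[0,0,178,0,0,0],[0,0,178,0,0,0]]'
python3 -m pendant '[[0,0,0,0,0,0],[0,0,0,0,0,0],[0,0,0,0,0,0],[0,0,0,0,0,0],[0,0,0,0,0,0],[0,0,-1,0,0,0],[0,0,-3,0,0,0],[0,0,-3,0,0,0]]' 30 25
python3 - <<'E'
from h import *
s=r.get_state();print(s['joints'])
px,py=518.5,160.5;cx,cy=518,212
T=[]
for k in range(1,14):
    th=90*k/13;a=np.radians(th);d=np.array([cx-px,cy-py]);T.append((px+d[0]*np.cos(a)-d[1]*np.sin(a),py+d[0]*np.sin(a)+d[1]*np.cos(a),25,-90+th))
rows((518,212,25,-90),T)
print(T[-1]);t=T[-1]
b=np.array(t[:2])+14*np.array([.094,-.995]);e=b+40*np.array([-.995,-.094])
rows(t,[(*b,25,0),(*e,25,0)]);print(e)
E
```

```text
time_s: 15.12
tcp_pos: [0.5176, 0.2123, 0.0232]
eef_rot: [-179.9, 0.1, -90.0]
contact_force: [-0.6, -0.5, -0.4]
gripper_width: 0.0599
gripper_force: 0.0
time_s: 16.12
tcp_pos: [0.5167, 0.2119, 0.025]
eef_rot: [180.0, -0.0, -89.9]
contact_force: [0.6, -0.0, -1.4]
gripper_width: 0.0398
gripper_force: 25.0
[ 4.23832269e+01  2.35563869e+01 -2.86311706e+01 -4.45659406e-03
 -3.78298398e+01 -4.23256231e+01]
[0, 6, 0, 0, 0, np.float64(-0.121)] (np.float64(511.79600652980184), np.float64(211.56423867592213), 25, -83.07692307692308)
[2, 12, 0, 0, 0, np.float64(-0.242)] (np.float64(505.68977238047773), np.float64(210.3838457652979), 25, -76.15384615384616)
[4, 18, 0, 0, 0, np.float64(-0.362)] (np.float64(499.7703401959667), np.float64(208.4760340547776), 25, -69.23076923076923)
[6, 24, 0, 0, 0, np.float64(-0.483)] (np.float64(494.1240286269193), np.float64(205.86862373511843), 25, -62.30769230769231)
[9, 29, 0, 0, 0, np.float64(-0.604)] (np.float64(488.8331736103987), np.float64(202.59963672015772), 25, -55.38461538461539)
[13, 34, 0, 0, 0, np.float64(-0.725)] (np.float64(483.97492772651344), n
[... 444 characters left out ...]
, 0, 0, np.float64(-1.208)] (np.float64(470.16936105817985), np.float64(178.29464356134787), 25, -20.769230769230774)
[40, 50, 0, 0, 0, np.float64(-1.329)] (np.float64(468.3768385704146), np.float64(172.3392858020962), 25, -13.84615384615384)
[46, 51, 0, 0, 0, np.float64(-1.45)] (np.float64(467.31522464382255), np.float64(166.21128459610009), 25, -6.92307692307692)
[52, 51, 0, 0, 0, np.float64(-1.571)] (np.float64(467.0), np.float64(160.0), 25, 0.0)
(np.float64(467.0), np.float64(160.0), 25, 0.0)
[1, 14, 0, 0, 0, np.float64(-0.0)] (np.float64(468.316), np.float64(146.07), 25, 0)
[-38, 18, 0, 0, 0, np.float64(-0.0)] (np.float64(428.51599999999996), np.float64(142.31), 25, 0)
[428.516 142.31 ]
```

```bash
python3 -m pendant '[[0,3,0,0,0,-0.06],[0,6,0,0,0,-0.121],[1,9,0,0,0,-0.18],[2,12,0,0,0,-0.242],[4,18,0,0,0,-0.362],[6,24,0,0,0,-0.483],[9,29,0,0,0,-0.604],[13,34,0,0,0,-0.725],[18,38,0,0,0,-0.846],[23,42,0,0,0,-0.967],[28,45,0,0,0,-1.087],[34,48,0,0,0,-1.208],[40,50,0,0,0,-1.329],[46,51,0,0,0,-1.45],[52,51,0,0,0,-1.571],[52,51,0,0,0,-1.571]]'
python3 - <<'E'
from h import *
np.set_printoptions(precision=4,suppress=True)
c,im=snap("wrist","w8");print(c[1][:3,3])
g=cv2.cvtColor(im[90:260,180:460],cv2.COLOR_BGR2GRAY);g=cv2.resize(g,None,fx=.25,fy=.125,interpolation=cv2.INTER_AREA)
for q in g: print("".join(" .:-=+*#%@"[min(9,v//26)] for v in q))
for n,p in [("bend",(.5185,.1605,.013)),("tip",(.5185-.013,.1605-.003,.013)),("eye",(.507,.160,.016))]: print(n,proj(c,p))
E
```

```text
time_s: 18.12
tcp_pos: [0.4657, 0.1596, 0.025]
eef_rot: [180.0, 0.0, -0.0]
contact_force: [0.1, 0.6, -2.0]
gripper_width: 0.0399
gripper_force: 25.0
[0.5326 0.1584 0.1636]
===============================================+++++++++++++++++++++++
============================================+=++++++++++++++++++++++++
================================================++++++++++==+++++++++=
====================================================================++
==================================================++++++++++++++++++++
==========================================+++++++++++++*****###%%%%@@@
============================+++***+=====+++++=------=@@@@@@@@@@@@@@@@@
===================+++++++*#@@@@@@@@%*--==+++=------=@@@@@@@@%%%%%####
==============+++++++++++%@@%*+++**%@@%+--==+==:----=@@@@@************
=======================+@@@*--==+++++%@@%+===++-----=@@@@@#***######%%
=======================*@@*=--=======+*%@@@@@@#------@@@@@@@@@@@@@@@%@
=======================#@@*=--====++++++*##***+------%@@@@@%@@%@@%@@%@
=======================+@@%+=--==++++==-==+++++------#@@@@@@@@@@@@@@@@
=======-----------------+@@%*=----*#+---------=-::---*@@@@@@@@@@%%%%%%
=======::::---------------+##%##**#%+---------=-:::::=*****+++++======
=======----------------------=++***%*--------------------=============
=======---------------------------+%*------------------------=-==-----
+++++++---------------------------+#*---------------------------------
=======---------------------------+#*---------------------------------
========------------------=*#%*---+##=--#%#*=-------------------------
--------::::::-----------*@@@@+::-=+=---+@@@@*-------------:::::::::::
bend [316.3466 178.149 ]
tip [323.2855 208.0861]
eye [317.5002 205.8719]
```

```bash
python3 -m pendant '[[0,2,0,0,0,0],[0,4,0,0,0,0],[1,6,0,0,0,0],[1,8,0,0,0,0],[1,9,0,0,0,0],[1,9,0,0,0,0],[-3,9,0,0,0,0],[-8,10,0,0,0,0],[-14,10,0,0,0,0],[-22,11,0,0,0,0],[-30,12,0,0,0,0],[-35,12,0,0,0,0],[-35,12,0,0,0,0]]'
python3 - <<'E'
from h import *
np.set_printoptions(precision=4,suppress=True)
c,im=snap("wrist","w9")
g=cv2.cvtColor(im[0:260,180:460],cv2.COLOR_BGR2GRAY);g=cv2.resize(g,None,fx=.25,fy=.125,interpolation=cv2.INTER_AREA)
for q in g: print("".join(" .:-=+*#%@"[min(9,v//26)] for v in q))
E
```

```text
time_s: 19.8
tcp_pos: [0.4306, 0.148, 0.0252]
eef_rot: [-180.0, -0.0, 0.1]
contact_force: [0.5, -0.8, -2.0]
gripper_width: 0.04
gripper_force: 25.0
----------------------------------------------------------------------
----------------------------------------------------------------------
----------------------------------------------------------------------
-------------------------------------------------------------===+++***
-------------------------------------------:::=++***###%%%@@@@@@@@@@@@
----------------------------------------.....:%@@@@@@@@@@@@@@@@@@%%%##
---------------------++****+=----------:.:::::%@@@@%##***++++=========
------------------+#%@%%%%@@@%+-:------:.:::::#@@@@%==================
----------------=#@%#+=-::-=*@@%=:-----:.:::::*@@@@%====++++***####%%%
----------------#@%*--::::---=#@@#=:--=-.:::::*@@@@@@@@@@@@@@@#@@@%@@#
---------------=@@*--:::-------+#@@%%%%%::::::+@@@@@%%@@#@@#@@#@@@%@@%
---------------+@%+--::----------+##***+::::::=@@@@@@%@@@@@@@@%@@@@@@@
---------------=%@#--:::----------------.:::::-@@@@@@@@@@@@@@@@@@@@@@@
----------------+@@#=::::----
[... 619 characters left out ...]
-------------------------------------------------------------
---------------------------------------:---------:::::::::::::::::::::
--------::::::::::::::::::::::::::=+-:::::::::--::::::::::::::::::::::
------::::::::::::::::::::::::::::+#=:::::::::--::::::::::::::::::::::
------::::::::::::::::::::::::::::=*=:::::::::::::::::::::::::::::::::
-------:::::::::::::::::::::::::::=*=:::::::::::::::::::::::::::::::::
-------:::::::::::::::::::::::::::=*=:::::::::::::::::::::::::::::::::
-------:::::::::::::::::::::::::::=+=:::::::::::::::::::::::::::::::::
-------::::::::::::::::::::-=+=::-=++-::=++-::::::::::::::::::::::::::
-------::::::::::::::::::-###%=..:-==:::=%%##=::::::::::::::::::::::::
```

```bash
python3 - <<'E'
from h import *
rows((432,148,25,0),[(450,100,120,2),(527.4,-217.4,120,7.8),(527.4,-217.4,80,7.8)])
E
```

```text
[18, 48, -95, 0, 0, np.float64(-0.035)] (450, 100, 120, 2)
[95, 365, -95, 0, 0, np.float64(-0.136)] (527.4, -217.4, 120, 7.8)
[95, 365, -55, 0, 0, np.float64(-0.136)] (527.4, -217.4, 80, 7.8)
```

```bash
python3 -m pendant '[[0,0,-25,0,0,0],[0,5,-65,0,0,0],[10,30,-95,0,0,0],[25,75,-100,0,0,-0.04],[40,125,-100,0,0,-0.06],[55,180,-100,0,0,-0.08],[65,235,-100,0,0,-0.1],[80,290,-100,0,0,-0.12],[90,335,-95,0,0,-0.136],[95,360,-75,0,0,-0.136],[95,365,-55,0,0,-0.136],[95,365,-55,0,0,-0.136],[95,365,-55,0,0,-0.136]]'
python3 - <<'E'
from h import *
np.set_printoptions(precision=4,suppress=True)
c,im=snap("wrist","w10")
g=cv2.cvtColor(im[0:260,160:480],cv2.COLOR_BGR2GRAY);g2=cv2.resize(g,None,fx=.25,fy=.125,interpolation=cv2.INTER_AREA)
for q in g2: print("".join(" .:-=+*#%@"[min(9,v//26)] for v in q))
C=np.array([.5205,-.2183]);a=np.radians(7.8);x=np.array([np.cos(a),np.sin(a)]);y=np.array([-np.sin(a),np.cos(a)])
for sy in(-.05,-.046,.046,.05):
    print(sy,[proj(c,[*(C+u*x+sy*y),.035]) for u in (.06,.1)])
E
```

```text
time_s: 21.48
tcp_pos: [0.5268, -0.2169, 0.0806]
eef_rot: [180.0, -0.0, 7.9]
contact_force: [-0.1, -0.6, -0.9]
gripper_width: 0.0397
gripper_force: 25.0
=%%%%#-::=%%%%#:::+%%%%#:::+%%%%*::::::-**************-::..:==================--
-%%%%%-::-%%%%%-::=%%%%#:::=%%%%#:::::::==------------:::..-====================
-#%%%%=::-#%%%#-::-#####:::-####*::::::::::::::::::::::::.:-====================
:-----:::::::::::::::::::::::::::::::::::::::::::::::::::.:-====================
:::::::::::::::...........................................:-====================
      ................................::::...::::::::::::--=====================
--------------------==----===---===----=========================================
================================================================================
================================================================================
+++++++++++++++++++++++++++++++++++++++++++++++++++++++++++++++++++++++++++*****
@@@@@@@@@@%%%%%%%%%%%%%%%%%%%%%%%%%%%%%%%%%%%%%%%%%%%%%%%######%################
---------------##=--------------------------------=-----
[... 1204 characters left out ...]
+++++++++++++---+++++++++++#@@@*=+*
@@@@@@@@@@*++++++++=-=+++++++++++++++++*%*++++++++++++++++---++++++++++*@@*+%@@@
@@@@@@@@@@%*+++++++=--+++++++++++++++++*#*++++++++++++++++--=++++++++++#%-:#@@@@
@@@@@@@@@@@#+++++++=--+++++++++++++++++*#*++++++++++++++++--=++++++++++#=.-%@@@@
@@@@@@@@@@@@%*++++++--++++++++++*##*===+*#===###*+++++++++--=++++++++++%-.=@@@@@
%%%%%%%%%%%%%%%***++--=+++++++*%@@@+::-+*+-::*@@@%*+++++++--+++++++++++@*.+@@@@@
-0.05 [array([416.0664, 170.3732]), array([421.7592,  88.1189])]
-0.046 [array([408.4058, 170.355 ]), array([413.6528,  88.0956])]
0.046 [array([232.0191, 169.9361]), array([226.9904,  87.5605])]
0.05 [array([224.3417, 169.9178]), array([218.8652,  87.5372])]
```

```bash
python3 -m pendant '[[0,-1.5,15,0,0,0],[0,-1.5,30,0,0,0],[0,-1.5,42,0,0,0],[0,-1.5,49,0,0,0],[0,-1.5,52,0,0,0],[0,-1.5,54,0,0,0],[0,-1.5,54,0,0,0]]'
```

```text
time_s: 22.4
tcp_pos: [0.5264, -0.2156, 0.0266]
eef_rot: [180.0, -0.0, 7.9]
contact_force: [-0.7, 1.3, 1.4]
gripper_width: 0.0398
gripper_force: 25.0
```

```bash
python3 -m pendant '[[0,0,0.5,0,0,0],[0,0,0.5,0,0,0],[0,0,0,0,0,0],[0,0,-8,0,0,0],[0,0,-25,0,0,0],[0,0,-60,0,0,0],[0,0,-110,0,0,0],[0,0,-144,0,0,0]]' 45 10
python3 - <<'E'
from h import *
rows((527.2,-215.9,170,7.8),[(524.5,87,200,-85.5)])
E
```

```text
time_s: 23.4
tcp_pos: [0.5267, -0.2157, 0.1731]
eef_rot: [180.0, -0.1, 7.9]
contact_force: [1.4, 0.0, -0.5]
gripper_width: 0.0445
gripper_force: 0.0
[38, -300, -30, 0, 0, np.float64(1.628)] (524.5, 87, 200, -85.5)
```

```bash
python3 - <<'E'
from h import *
c,im=snap("wrist","w11")
g=cv2.cvtColor(im[60:330,160:480],cv2.COLOR_BGR2GRAY);g2=cv2.resize(g,None,fx=.25,fy=.125,interpolation=cv2.INTER_AREA)
for q in g2: print("".join(" .:-=+*#%@"[min(9,v//26)] for v in q))
E
python3 -m pendant '[[0,-20,-10,0,0,0.1],[4,-60,-30,0,0,0.28],[8,-100,-30,0,0,0.46],[14,-140,-30,0,0,0.64],[20,-180,-30,0,0,0.82],[26,-220,-30,0,0,1.0],[30,-255,-30,0,0,1.18],[34,-280,-30,0,0,1.35],[38,-300,-30,0,0,1.52],[38,-300,-30,0,0,1.628],[38,-300,-30,0,0,1.628],[38,-300,-30,0,0,1.628]]' 50
python3 - <<'E'
from h import *
np.set_printoptions(precision=4,suppress=True)
c,im=snap("wrist","w12")
g=cv2.cvtColor(im[100:290,220:420],cv2.COLOR_BGR2GRAY);g2=cv2.resize(g,None,fx=.4,fy=.2,interpolation=cv2.INTER_AREA)
for q in g2: print("".join(" .:-=+*#%@"[min(9,v//26)] for v in q))
m=(im.min(2)>150).astype(np.uint8);m[270:]=0
m=cv2.morphologyEx(m,cv2.MORPH_CLOSE,np.ones((15,15)));m=cv2.morphologyEx(m,cv2.MORPH_OPEN,np.ones((13,13)))
n,l,st,ce=cv2.connectedComponentsWithStats(m)
for i in range(1,n):
    cs,_=cv2.findContours((l==i).astype(np.uint8),0,2);re=cv2.minAreaRect(cs[0]);print(st[i],re,unproj(c,re[0],.026),[unproj(c,p,.026)[:2] for p in cv2.boxPoints(re)])
E
```

```text
=====---+##*--+**+--+**+--=++=--=++=-::::::::::::::::-==========================
=====-:--::::::::::::::::::::::::::::...............:-==========================
=======---:::--:::--------------------------====================================
================================================================================
================================================================================
###%%%%%%%%%%%%%%%%%%%%%%%%%%%%%%%%%############################################
=+***********#****##***#%+=+++**#**************#****#*=#%++**###**###**###**###*
+*%@@@@@@@@@@@@@@@@@@@@@@*=++*%@@@@@%#**+***#####%%%%%+##+*%%%%%%%%%%%%%%%%%%%%%
++%@@@@@@@@@@@@@@@@@@@@@@*=++*%@@@%**+++++++++++++++**-**+##%%%%%%%%%%%%%%%%%%%%
++#@@@@@@@@@@@@@@@@@@@@@@#=+**#@@%*+*+*+*+++++++++++++-++++++*****###%%%%%%%%%%%
++*@@@@@@@@@@@@@@@@@@@@@@#=+**%@%*++++++*+++++++++++++-+++++++++++++*####*+++*#%
++*@@@@@@@@@@@@@@@@@@@@@@%=+**#%**+*++++++++++++++++++-++++++++++++##*+++*#*++++
+++%@@@@@@@@@@@@@@@@@@@@@%=+**##******++++++++++++++++-+++++++++++*#++++++#*++++
+++%@@@@@@@@@@@@@@@@@@@@@%=+**#*********+++++++
[... 5228 characters left out ...]
026 ] [array([0.5446, 0.0473]), array([0.5153, 0.0442]), array([0.5051, 0.1316]), array([0.5365, 0.1351])]
[202 221  31  29 794] ((217.0, 235.0), (28.0, 30.0), 90.0) [0.6181 0.1076 0.026 ] [array([0.6319, 0.0954]), array([0.6044, 0.0932]), array([0.6039, 0.12  ]), array([0.632 , 0.1224])]
[   0  239   42   31 1238] ((20.499996185302734, 254.0), (40.99999237060547, 29.999996185302734), -0.0) [0.8022 0.1415 0.026 ] [array([0.8236, 0.1583]), array([0.8192, 0.1282]), array([0.7812, 0.1251]), array([0.7847, 0.155 ])]
[614 251  26  19 475] ((626.5, 260.0), (18.0, 25.0), 90.0) [0.2321 0.0999 0.026 ] [array([0.2464, 0.0922]), array([0.223 , 0.0903]), array([0.2175, 0.1078]), array([0.2412, 0.1098])]
```

```bash
python3 -m pendant '[[0,0,50,0,0,-0.026],[0,0,110,0,0,-0.026],[0,0,150,0,0,-0.026],[0,0,170,0,0,-0.026],[0,0,178,0,0,-0.026],[0,0,178,0,0,-0.026],[0,0,178,0,0,-0.026]]'
python3 -m pendant '[[0,0,0,0,0,0],[0,0,0,0,0,0],[0,0,0,0,0,0],[0,0,0,0,0,0],[0,0,0,0,0,0],[0,0,-5,0,0,0],[0,0,-20,0,0,0],[0,0,-50,0,0,0],[0,0,-100,0,0,0],[0,0,-130,0,0,0],[0,0,-130,0,0,0]]' 15 25
python3 - <<'E'
from h import *
C=np.array([520.5,-217.5]);a=np.radians(7.8);x=np.array([np.cos(a),np.sin(a)]);y=np.array([-np.sin(a),np.cos(a)])
b=C+96*y-7*x;print(b)
rows((524.5,87,152,-84),[(*b,152,-172.2),(*b,80,-172.2)])
c,im=snap("wrist","w13")
g=cv2.cvtColor(im[100:290,220:420],cv2.COLOR_BGR2GRAY);g2=cv2.resize(g,None,fx=.4,fy=.2,interpolation=cv2.INTER_AREA)
for q in g2: print("".join(" .:-=+*#%@"[min(9,v//26)] for v in q))
E
```

```text
time_s: 25.88
tcp_pos: [0.5235, 0.0872, 0.0231]
eef_rot: [-179.9, 0.0, -83.9]
contact_force: [0.3, 0.3, 0.7]
gripper_width: 0.05
gripper_force: 0.0
time_s: 27.25
tcp_pos: [0.5241, 0.0875, 0.1556]
eef_rot: [-179.7, 0.1, -83.9]
contact_force: [-0.2, -0.2, -1.6]
gripper_width: 0.0277
gripper_force: 25.0
[ 500.53607016 -123.33821632]
[207, 46, 0, 0, 0, np.float64(1.539)] (np.float64(500.5360701630067), np.float64(-123.33821632178154), 152, -172.2)
[207, 46, 72, 0, 0, np.float64(1.539)] (np.float64(500.5360701630067), np.float64(-123.33821632178154), 80, -172.2)
=========================================-=============================---===--=
=======================================================================---===-==
========================================-==============================--=======
=======================================================================-========
==========+++=========================================================--========
======++********+===============================================================
=======+++*+++++=======================+**+=======
[... 1841 characters left out ...]
@@@@@%++++++%@%%%%%%@@@@@@%##*****#*****++==========
@%************##******#####%@@@@@%++++++%@@@@@@@@@@@@@%###***##********+*+++++++
+=============*#***#**#####%@@@@@%++++++%@@%%%%@@@@@@@####***##****+------------
--------------+******######%@@@@@%++++++%@@@@@@@@@@@@@####**##*****=::::::::::::
--------------+###########*#@@@@@@++++++%@@%%%@@@@@@@@**##########*=::::::::::::
--------------+%%%%%%%%%%#-+@@@@@@++++++%@@@@@@@@@@@@@+=%%@%%%%%%%%=::::::::::::
---------:--==+%%%%%%%%%%=-+@@@@@@++++++%@@@@@@@@@@@@@+-+%@%%%%%%%%===-:::::::::
--------::=**+*%%%%%%%%%+--+@@@@@@++++++%@@@%%@@@@@@@@+-=#%%%@%%%%%++**-::----::
--------:-*#*++%%%%%%%%#=--+@@@@@@#*****@@@@@@@@@@@@@@+--+%%%@%%%%#++*#+::------
```

Scale is held (27.7 mm), aligned. Move over bay c.

```bash
python3 -m pendant '[[15,4,0,0,0,0.1],[35,8,0,0,0,0.24],[55,12,0,0,0,0.38],[75,17,0,0,0,0.52],[95,21,0,0,0,0.66],[115,26,0,0,0,0.8],[135,30,0,0,0,0.95],[155,35,0,0,0,1.1],[175,39,0,0,0,1.25],[192,43,0,0,0,1.4],[207,46,0,0,0,1.539],[207,46,30,0,0,1.539],[207,46,60,0,0,1.539],[207,46,72,0,0,1.539],[207,46,72,0,0,1.539],[207,46,72,0,0,1.539]]'
python3 - <<'E'
from h import *
np.set_printoptions(precision=4,suppress=True)
c,im=snap("wrist","w14")
g=cv2.cvtColor(im[60:270,160:480],cv2.COLOR_BGR2GRAY);g2=cv2.resize(g,None,fx=.25,fy=.125,interpolation=cv2.INTER_AREA)
for q in g2: print("".join(" .:-=+*#%@"[min(9,v//26)] for v in q))
C=np.array([.5205,-.2175]);a=np.radians(7.8);x=np.array([np.cos(a),np.sin(a)]);y=np.array([-np.sin(a),np.cos(a)])
for sy in(.046,.05,.142,.146): print(sy,[proj(c,[*(C+u*x+sy*y),.035]) for u in (-.06,-.1)])
E
```

```text
time_s: 29.3
tcp_pos: [0.4995, -0.1238, 0.0808]
eef_rot: [-180.0, 0.1, -172.1]
contact_force: [-1.3, -0.3, -0.9]
gripper_width: 0.0277
gripper_force: 25.0
:::::::-----------------------------------=+++++++++++++++++++++++++++++++++++++
::::::::::::-------------------------------=++++++++++++++++++++++++++++++++++++
-------:::::--------------------------------=+++++++++++++++++++++++++++++++++++
+++++++++++++++++++++++++++++************************#@@@@@@@@@@@@*+++++++++++++
================++=-===========================================+@@++++++++++++++
++++++++++++++++**=:-++++++++***************#%@@%%@@@@%*****+==+@@++++++++++++++
******************=--+**********************#@@@@@@@@@%*****+==*@%++++++++++++++
******************+--+***********************#@@@@@@@@#*****+==*@%++++++++++++++
******************+--+************************#@@@@@@@%*****===#@#++++++++++++++
******************+--=******************#******%@@@@@@#*****===%@#++++++++++++++
*******************--=*****************##*******#@@@@@******===%@*++++++++++++++
*******************--=*****************#%********#@@@@
[... 719 characters left out ...]
****++*********===++------======++++
*+---:*@@%#*********=--*********%@@@@@@@@@@@@@@@#**********===*+------==========
@@@@@%#@@@@*********+--*********%@@@%%%%@@@@@@@@#*********+===*+------=+++++++++
@@@@@@@%*@@#********+--+********%@@%=-==%%%%%@@@#*********+===*+------++++++++++
********--*+=========::=********%@@@=-==%@%%@@@@#********=----=-::::::----------
::::::::::::::::::::::.:+*******%@@@=-==%@@@@@@@#*******+:::....................
0.046 [array([229.5568, 174.439 ]), array([224.4403,  92.7192])]
0.05 [array([237.1933, 174.463 ]), array([232.5207,  92.7434])]
0.142 [array([412.8891, 175.0144]), array([418.4346,  93.3003])]
0.146 [array([420.5305, 175.0384]), array([426.5206,  93.3245])]
```

```bash
python3 -m pendant '[[0,0,15,0,0,0],[0,0,30,0,0,0],[0,0,42,0,0,0],[0,0,49,0,0,0],[0,0,52,0,0,0],[0,0,54,0,0,0],[0,0,54,0,0,0],[0,0,54,0,0,0]]'
```

```text
time_s: 30.35
tcp_pos: [0.4992, -0.1238, 0.0265]
eef_rot: [-180.0, 0.0, -172.1]
contact_force: [-2.3, -0.1, 3.3]
gripper_width: 0.0281
gripper_force: 25.0
```

```bash
python3 -m pendant '[[0,0,0,0,0,0],[0,0,0,0,0,0],[0,0,0,0,0,0],[0,0,-8,0,0,0],[0,0,-25,0,0,0],[0,0,-60,0,0,0],[0,0,-120,0,0,0],[-60,0,-180,0,0,0],[-120,0,-180,0,0,0],[-120,0,-180,0,0,0],[-120,0,-180,0,0,0]]' 38 10
python3 - <<'E'
from h import *
c,im=snap("wrist","w15")
g=cv2.cvtColor(im[20:270,160:480],cv2.COLOR_BGR2GRAY);g2=cv2.resize(g,None,fx=.3125,fy=.16,interpolation=cv2.INTER_AREA)
for q in g2: print("".join(" .:-=+*#%@"[min(9,v//26)] for v in q))
a=cv2.imread("pics/top0.png");b=r.capture("top")[:,:,::-1]
d=cv2.absdiff(a,b).max(2);t=cam("top")
for n,P in [("big",(.612,.0994,.04)),("small",(.44,.024,.03)),("hang",(.371,.256,.02)),("red",(.379,.397,.026)),("blue",(.233,.248,.026)),("beak",(.345,-.17,.06)),("bott",(.383,-.3155,.07)),("calc",(.68,-.162,.014))]:
    u,v=proj(t,P).astype(int);w=d[v-10:v+11,u-10:u+11];print(n,u,v,(w>60).mean().round(2))
E
```

```text
time_s: 31.72
tcp_pos: [0.6179, -0.1072, 0.2056]
eef_rot: [180.0, -0.1, -172.1]
contact_force: [0.3, 0.9, -0.3]
gripper_width: 0.0378
gripper_force: 0.0
=+++++++++#+=+++++*#+++++++++++++:=+*%%%%%%%%=:::::::::-%%%%%%*++++--%#=-========================---
=+++++++++#++++++++**++++++++++++--++%%%%%***==++++++++=#%%%%%#++++==%*-------------------========--
-+++++++++**+++++++++++++++++++++--++#%%%%*++%@@@@@@@@@@%%%%%%*++++-=%*--------------------------:::
-++++++++++***+++++++++++++++++++--+++%%%%*++%@@##@@@@@@%%%%%%+++++-=%*==------------------------:::
:=+++++++++++***+++++++++++++++++--+++#%%%+++%@@++%@@@@@%%%%%%#++++-+%*===========--------===-=--:::
:=+++++++++++++#*++++++++++++++++=-+++*%%%*++%@@++%@@@@@%%%%%%*++++-+%+=========================--::
:=++++++#%%%%%@@@@@%%#+++++++++++=-++++#%%*++#@@++%@@@@@%%%%%%+++++-+%+===========================--
:-+++++#@@@@@@@@@@@@@@%#+++++++++=-++++*%%+++#@@++%@@@@@%%%%%%*++++-*%+=============================
:-+++++#@@@@@@@@@@@@@@%@#++++++++=-+++++%%#++#@@++%@@@@@%%%%%%*++++-*%+=============================
::=++++*@@@@@@@@@@@@@@%@%++++++++=-+++
[... 2533 characters left out ...]
.........:-===========================================
::::::::.................-==-..===-.:===:.:===:.:=+=:..-============================================
:::::::::..====+++++=....=++=..=++-..=+=-.:===:.:===:..-============================================
:::::::::..-=========.....:::...::...:::...:::...:::...:======================----------------------
.........................-++=:.-++=..=++=.:=++-.:+++:.:-=====================:......................
.........................-###=-+##*::=**+::+**=::+**-::-=======---===========:......................
big 259 173 0.46
small 292 250 0.19
hang 187 281 0.19
red 124 276 0.0
blue 189 344 0.08
beak 381 295 0.0
bott 449 278 0.11
calc 375 146 0.48
```

```bash
python3 - <<'E'
from h import *
a=cv2.imread("pics/top0.png");b=r.capture("top")[:,:,::-1].copy()
for n,(u,v) in {"big":(259,173),"small":(292,250),"hang":(187,281)}.items():
  for im in(a,b):
    w=im[v-16:v+17,u-16:u+17].astype(int);m=(w[:,:,2]-w[:,:,0]>70)&(w[:,:,1]>.62*w[:,:,2]) if n!="hang" else w.min(2)>150
    ys,xs=np.nonzero(m);print(n,m.sum(),xs.mean()+u-16 if m.sum() else 0,ys.mean()+v-16 if m.sum() else 0,w.mean((0,1)))
g=cv2.cvtColor(b[110:200,230:430],cv2.COLOR_BGR2GRAY);g2=cv2.resize(g,None,fx=.4,fy=.2,interpolation=cv2.INTER_AREA)
for q in g2: print("".join(" .:-=+*#%@"[min(9,v//26)] for v in q))
E
```

```text
big 577 259.0138648180243 172.32755632582322 [ 52.4738292   90.00091827 130.95316804]
big 30 274.2 175.8 [59.08172635 67.45454545 79.87052342]
small 618 290.67637540453075 250.9271844660194 [ 50.87052342  85.47566575 127.82093664]
small 385 295.97662337662337 250.50649350649348 [ 48.35996327  74.98530762 106.5748393 ]
hang 183 186.0983606557377 280.26775956284155 [ 84.04224059 105.91092746 142.07621671]
hang 173 185.67630057803467 280.2774566473988 [ 83.56565657  97.72543618 122.18640955]
================%%#:-=========----------------:-=----:::::::::::::::--:---------
===-------======*%#-:-------------------------:::--=--:::::--:::----::----------
----------------+##+.---------------------------:..::-----------::..:-:.:-------
------------:::-=##*::-----------------::::::::::::................:-:...-------
------------::::-+=+:.:::::::::::::::::::::::::::::::.............:-.....:------
-----------::::.:=**-.:::::::::::::::::::::.....:...............--:......:------
-----------::::..:=+=..:::::..........::....   .:--:::::.::-----=-........------
-----------::::...---:.:::::---......:-
[... 151 characters left out ...]
---:......:-:.......         ..:=++++=.........:::::
----------:::::..:-------------:.................:::::.:::::....::::...:::::::::
-----------::::..:--------------.......:::......::::::::...........::::-:::::::-
-----------:::...::-------------:.....::::.......:::::::::::::::----------:-----
-----------:::...:::---------------------==---::::------------------------------
-----------:::...-::---------------------+--++-----------------------------:----
-----------::::..-:.:--------------------+==+*+=======--------------------=-+=++
-----------::::..:-.:--------------------+=-=**++=--==-------------==----=+=+=+*
-----------::::..:-..--------------------=+-=*******++=------------==-=---=+===*
```

```bash
python3 -m pendant '[[20,-40,-40,0,0,0],[50,-100,-50,0,0,0],[80,-155,-50,0,0,0],[110,-210,-50,0,0,0],[140,-265,-50,0,0,0],[160,-320,-50,0,0,0],[160,-370,-50,0,0,0],[160,-400,-50,0,0,0],[160,-400,-50,0,0,0],[160,-400,-50,0,0,0]]'
python3 - <<'E'
from h import *
a=cv2.imread("pics/top0.png");b=r.capture("top")[:,:,::-1].copy()
for n,(u,v) in {"big":(259,173),"small":(292,250),"hang":(187,281),"calc":(376,146),"beak":(381,295)}.items():
    T=a[v-9:v+10,u-9:u+10];S=b[v-20:v+21,u-20:u+21];m=cv2.matchTemplate(S,T,cv2.TM_CCOEFF_NORMED);_,mx,_,l=cv2.minMaxLoc(m);print(n,round(mx,2),l[0]-11,l[1]-11)
E
```

```text
time_s: 33.12
tcp_pos: [0.5135, -0.5248, 0.2559]
eef_rot: [180.0, -0.0, -172.1]
contact_force: [0.3, -0.5, -0.3]
gripper_width: 0.0385
gripper_force: 0.0
big 1.0 0 0
small 1.0 0 0
hang 1.0 0 0
calc 1.0 0 0
beak 1.0 0 0
```

Bystanders have not moved.

```bash
python3 -c "
from plant import r
print(r.close_job())"
```

```text
the job is handed in; nothing more can be done
None
```

The three parts are unhooked and lie flat in the tray, tandem in bay a, single in bay b and scale in bay c, handed in at 33 s; the big mass, small mass, hanger, calculator and beaker checked as unmoved (I did not check the bottle, red block or blue scale that way).

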